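# Fit the 24-well block onto the heated tube shaker

## Task

Fit the tube block with the 24 small wells onto the heated shaker: tuck its thin tongue under the steel lip at the back of the heating plate while the front end is still tilted up, then lower the front end and press it down, without forcing it, until the spring catch snaps over its edge and the block lies flat, fully home. Leave the block with the eight wide wells and everything else on the bench where it is.

Things in the scene. Friction and masses are not known exactly. Their poses are not given: they have to be found in the camera images.
- block_grip (a point): Aluminium tube block with 24 small wells (6 x 4), about 0.6 kg, loose on the bench. Base plate 120 x 80 x 8 mm; centred on it a well body 96 x 60 x 40 mm (long sides along x); top 48 mm above the underside. Point: on the centre line, 34 mm above the underside: grip the long sides (60 mm apart) here. Block axes: x to its thin tongue (which lies away from the robot), y across, z up.
- block_tongue (a point): On the same block, its tongue: 64 mm wide, 5 mm thick, level with the underside, standing out 11 mm from one end of the base plate. Point: middle of the lower edge of the tongue's end, 71 mm along +x from the block's centre line. Axes as the block.
- block_front (a point): On the same block: middle of the lower edge of the base plate's other end (8 mm thick), 60 mm along -x from the centre line. Axes as the block.
- shaker: White heated bench shaker, fixed, 260 mm deep (along x) x 190 wide: sloped control console at its front (-x), heating plate 105 mm above the bench on its rear part. Origin under its centre, on the bench. Its drive is delicate: the block must never be forced against it with more than 80 N (pushes of up to 25 N are plenty).
- seat (a point): On the heating plate of the shaker (35 mm along its +x): where the centre of the block's underside belongs, block axes along these: x to the steel lip at the back, away from the sloped console; z up. Flared side rails, 6 mm high, leave 2 mm each side of the base plate. When home the tongue's end is 71 mm along +x, under the lip.
- lip_mouth (a point): Lower front edge of the steel lip, middle: 61.5 mm along +x from the seat, 9 mm above the plate. The lip is 84 mm wide, its top 11.5 mm above the plate. The slot under it is 6.5 mm high (mouth bevelled to 9), 72 mm wide, 15.5 mm deep. The block's shoulder beside the tongue stops against the lip's front face (1.5 mm play when home). A tongue tilted 8 to 20 degrees enters. Axes as the seat.
- catch (a joint): Spring catch at the front of the heating plate: how far it is pushed back (m), 0 at rest and when snapped over the block, at most 0.010. Its sloped face, 22 mm high, is pushed back by the block's front edge: by its weight alone the front comes to rest on the slope; a further 5 to 12 N of downward push on the front part of the block snaps it in.
- catch_nose (a point): Underside of the catch's tip (30 mm wide): 55.5 mm along -x from the seat and 10 mm above the plate when at rest. It overhangs the front edge of a seated base plate by 4 mm. Axes as the seat.
- wide_block_grip (a point): The other aluminium block, same size and shape but with 8 wide wells (4 by 2), loose on the bench: leave it. The point is on its centre line, 34 mm above its underside; axes as for the tube block.
- sharps_bin: Yellow sharps bin with a white lid, 128 x 108 x 184 mm high, loose: leave it. Origin under its centre.
- dish_a: Petri dish, 91 mm across and 15 mm high, loose: leave it. Origin under its centre.
- dish_b: Another Petri dish, the same size: leave it. Origin under its centre.
- tube_a: Small standing tube with a blue cap, 29 mm across and 67 mm high, loose: leave it. Origin under its centre.
- tube_b: A second such tube: leave it. Origin under its centre.
- tube_c: A third such tube: leave it. Origin under its centre.
- swab_tube: Swab tube with a blue cap lying on the bench, about 143 mm long along its x and 16 mm thick, loose: leave it. Origin under its middle.
Things that resemble listed ones, but are neither listed nor needed, are in the scene too. Leave any red look-alike of the part that bears block_grip alone.

How it is judged (in metres and radians):
On the way:
1. the tongue is under the lip, the front end still raised (x of block_tongue in the frame of seat between 0.0645 and 0.076 m and z of block_tongue in the frame of seat between -0.003 and 0.005 m and y of block_tongue in the frame of seat between -0.007 and 0.007 m and z of block_front in the frame of seat above 0.006 m), for 0.05 s.
At the end, for the whole second after the job is handed in: The 24-well block lies flat on the heating plate, tongue under the lip (tongue's end 66 to 75 mm behind the seat point, within 5 mm sideways, both ends within 3 mm of the plate, yaw within 0.06 rad), the catch sprung back over its front edge (pushed back less than 2 mm), released and at rest (x of block_tongue in the frame of seat between 0.066 and 0.075 m and y of block_tongue in the frame of seat between -0.005 and 0.005 m and z of each of block_tongue, block_front in the frame of seat below 0.003 m and z of block_front in the frame of seat above -0.003 m and angle between the x axis of block_grip and the x axis of seat, either way round below 0.06 rad and value of joint catch below 0.002 m); the robot touches nothing.
It fails at once if the block with the wide wells is moved (distance of wide_block_grip from where it was at the start of the episode above 0.03 m).
It fails at once if something else on the bench is moved (distance of any of sharps_bin, dish_a, dish_b, tube_a, tube_b, tube_c, swab_tube from where it was at the start of the episode above 0.03 m).
It fails at once if the block is forced against the shaker (contact force between tube_block and shaker above 80 N).
It also fails if it takes over 51 s, if anything falls off the work surface, if the arm or the gripper's body presses on something with over 40 N, if the wrist force passes 120 N, or if a joint passes its speed limit or range.

## Robot

A 6-joint arm with a two-finger parallel gripper is mounted at the origin on the work surface. World frame = base frame: x ahead of the robot, y to its left, z up, the work surface at z = 0. Lengths are in mm, angles in rad, forces in N, time in s.
With the tool pointing down it reaches from about 275 to 750 mm from the base axis. Payload 10.2 kg.
Tool frame: the origin (TCP) lies on the front face of the gripper's body, between the roots of the fingers; the fingertips stand 73 mm ahead of it and the grasp point (between the pads) lies 54 mm ahead of it; z points along the fingers, y is the direction in which the jaws open and shut (so a half turn about z gives the same grasp; the last joint's range is limited). The gripper opens to 85 mm and grips with 20 to 120 N. Pads are 22 mm wide; open, the fingers measure 114 mm over their backs; the gripper's body (76 mm by 85 mm) begins 54 mm behind the grasp point. The pads swing forward as they close: fully open they stand 13 mm farther back than shut.
Start: joints at [-1.416, 0.313, 1.498, -0, 1.331, -0.223], TCP at [193.648, -487.988, 303.894] pointing down, gripper open.
Joint ranges: [-2.94, 2.94], [-0.97, 2.17], [0.19, 2.56], [-1.23, 4.37], [0.02, 3.11], [-2.88, 2.88]. Speed limits (rad/s): [2.39, 2.39, 3.01, 3.14, 3.14, 3.14].

## Interface

Orientations are given as a unit quaternion [w, x, y, z].
In Python, from rig import ctrl gives the robot as it stands.
- The arm moves only by the tool move_arm, never from a script. Its argument "series" is a list of rows, each a list of 3 entries, a list of its own where there are three numbers: the shift along the tool's x, y, z in mm, then the turn about the tool's z in degrees, then the opening, from 0 (shut) to 1 (fully open). In form: [[[tx, ty, tz], yaw, grip], ...]. A call has 1 to 10 rows; each row is the pose to reach, as a shift and turn from the pose commanded when the call began, along the tool's axes at that moment; what a row does not reach only later rows make up. A row lasts 1/8 s, in which the tool goes at most 62.5 mm and 10.7 degrees, less where a joint would pass 70% of its speed; a pose out of reach is approached as far as the arm can. A call with a gripper value outside its range is refused whole. The fingers move at their own pace and stop on an object; "force" is the grip in N (left out, the last holds). Time passes only in rows, so rows that repeat a pose let the fingers close. It gives the time, the measured TCP pose, the force and the opening at its end, in the units of the state.
- ctrl.sense(): the state, without advancing time (a new reading comes with each control period).
- ctrl.capture(name): name is "scene" or "top"; returns (picture, depth): 480x640x3 uint8, red, green, blue; 480x640 float32, mm along the optical axis (not along the pixel's ray), 0 where there is no reading.
- ctrl.camera_model(name): a dict with "fov_y" (degrees; the focal length in pixels is half the picture's height over the tangent of half this angle, whatever the lens; pixels are square), "cx", "cy" (the principal point, pixels), "dist_coeffs" ([k1, k2, p1, p2, k3] as OpenCV has them; the pictures are not rectified), "rvec" (rotation vector, rad) and "tvec" (3), from world to camera coordinates, as OpenCV has them. Camera axes: x right, y down, z forward; pixel columns grow to the right and rows downward; lengths in mm; the calibration is good to about 2 mm. A picture is of the moment at which its call begins. camera_model takes no time and is no camera call.
- ctrl.finish_job(): hands the job in, once; it reports no verdict.
The state is a dict: "time_s": time; "joints": joint angles; "dq": joint speeds; "tau": joint torques, N m; "eef_pos": TCP position; "ee_rot": TCP orientation; "force": force on the tool from outside, world axes, zero at the start; "wrist_torque": the same for the moment, N m; "grip_width": opening from 0.0 (shut) to 1.0 (fully open).
Only numpy, scipy, OpenCV 4.12 (cv2) and the standard library are available. Lean on these libraries where they do the work, as an engineer would, in place of code of your own. Each camera call takes 0.05 s, during which the arm holds its last target.

## Working session

There is one attempt and no reset: what is moved stays moved. The work goes in short steps, Python scripts to look and compute and a tool call to move; the robot and the scene stay as the last step left them, time stands still between calls to the robot, and variables do not carry over. Pictures are saved under pics/ and viewed, and the job is handed in when it is done.

Besides the shell and the picture viewer there is one more tool, called after "Call:" by a JSON object that holds its "method" and its "body". move_arm: Moves the arm, as the interface text tells. Its arguments: {"type":"object","properties":{"series":{"type":"array","items":{"type":"array"}},"force":{"type":"number"}},"required":["series"]}

```bash
ls; mkdir -p pics
python3 - <<'E'
from rig import ctrl
import cv2,numpy as np
print(ctrl.sense())
for n in("scene","top"):
    p,d=ctrl.capture(n)
    cv2.imwrite(f"pics/{n}0.png",p[:,:,::-1]); np.save(f"{n}0.npy",d); np.save(f"{n}0p.npy",p)
    print(n,ctrl.camera_model(n), (d>0).mean())
E
```

```text
pics
{'time_s': 0.0, 'joints': array([-1.41637666e+00,  3.13460047e-01,  1.49844139e+00, -1.04773228e-05,
        1.33097482e+00, -2.23424078e-01]), 'dq': array([ 1.12343823e-03, -3.54568715e-04,  2.07289205e-03,  4.61140605e-05,
        6.70951421e-04, -1.34536370e-04]), 'tau': array([ 9.24233827e-04, -4.12265396e+01, -2.59744585e+01, -1.22190795e-04,
        4.14663096e-03, -9.41474354e-06]), 'eef_pos': array([ 193.63119869, -487.81381817,  303.32824625]), 'ee_rot': array([-6.41593559e-04,  9.82206842e-01,  1.87801246e-01,  1.70542177e-05]), 'force': array([-0.49569917, -0.79875921, -0.64262653]), 'wrist_torque': array([-0.02056768,  0.01923779,  0.05302698]), 'grip_width': 0.9996802658848861}
scene {'fov_y': 42.90831510440417, 'cx': 317.1489335552239, 'cy': 235.42091629900403, 'dist_coeffs': array([0.07375815, 0.        , 0.        , 0.        , 0.        ]), 'rvec': array([ 1.25016158,  2.36794652, -0.84167884]), 'tvec': array([ 273.33658027, -267.13560372, 1780.40312546])} 0.9959928385416666
top {'fov_y': 45.66572946387156, 'cx': 322.9483714837664, 'cy': 252.49666229504606, 'dist_coeffs': array([-0.11343925,  0.        ,  0.        ,  0.        ,  0.        ]), 'rvec': array([ 2.12935491, -2.11904003,  0.1893402 ]), 'tvec': array([  16.66144023,  531.61903293, 1330.04923012])} 0.9960286458333333
```

View pics/scene0.png

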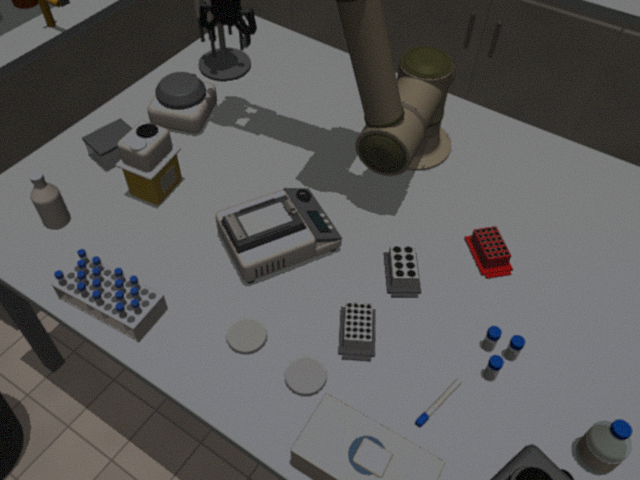

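View pics/top0.png

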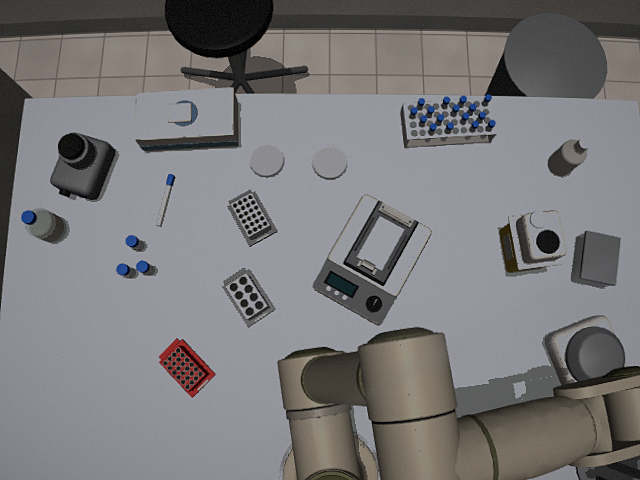

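The top view shows the 24-well block at about (252,217), the wide block at (248,297), the shaker at (375,258) with its console towards the bottom left, and the red look-alike at (187,367). Next I build helpers and enlarge the relevant areas.

```bash
cat > h.py <<'E'
import numpy as np, cv2
from rig import ctrl
def cam(n):
    m=ctrl.camera_model(n); f=240/np.tan(np.radians(m['fov_y']/2))
    K=np.array([[f,0,m['cx']],[0,f,m['cy']],[0,0,1.]]); R=cv2.Rodrigues(m['rvec'])[0]
    return K,np.array(m['dist_coeffs']),R,np.array(m['tvec']).reshape(3)
def rays(n,uv):
    K,D,R,t=cam(n); p=cv2.undistortPoints(np.float64(uv).reshape(-1,1,2),K,D).reshape(-1,2)
    return np.c_[p,np.ones(len(p))]
def onplane(n,uv,z):
    K,D,R,t=cam(n); r=rays(n,uv)@R; o=-R.T@t   # world dirs
    s=(z-o[2])/r[:,2]; return o+s[:,None]*r
def cloud(n,d):
    K,D,R,t=cam(n); v,u=np.mgrid[0:480,0:640]
    r=rays(n,np.c_[u.ravel(),v.ravel()])*d.reshape(-1,1)
    return ((r-t)@R).reshape(480,640,3)
def proj(n,P):
    K,D,R,t=cam(n); return cv2.projectPoints(np.float64(P).reshape(-1,3),R,t,K,D)[0].reshape(-1,2)
E
python3 - <<'E'
from h import *
d=np.load('top0.npy');p=np.load('top0p.npy');W=cloud('top',d)
for u,v in[(252,217),(60,300),(300,250),(380,250),(385,245),(401,212),(360,268),(335,282),(245,297)]: print((u,v),W[v,u].round(1))
print(proj('top',[[0,0,0]]))
def crop(n,p,x0,x1,y0,y1,s):
    c=p[y0:y1,x0:x1]; c=cv2.resize(c,None,fx=s,fy=s,interpolation=cv2.INTER_CUBIC)
    c=np.clip(c.astype(float)*1.5,0,255).astype(np.uint8); cv2.imwrite(n,c[:,:,::-1])
crop('pics/c_shk.png',p,305,440,185,330,4); crop('pics/c_blk.png',p,215,290,180,255,7)
p=np.load('scene0p.npy');crop('pics/s_shk.png',p,205,350,180,285,5)
E
```

```text
(252, 217) [619.  193.6  49.9]
(60, 300) [4.149e+02 6.859e+02 3.000e-01]
(300, 250) [545.5  76.8   5.7]
(380, 250) [ 527.2 -113.2  107.5]
(385, 245) [ 540.  -125.5  102.7]
(401, 212) [ 645.3 -178.1    3.1]
(360, 268) [485.2 -66.7 104.6]
(335, 282) [457.2  -9.7  68.5]
(245, 297) [422.6 205.4  46.7]
[[329.95946314 476.20059863]]
```

View pics/c_shk.png

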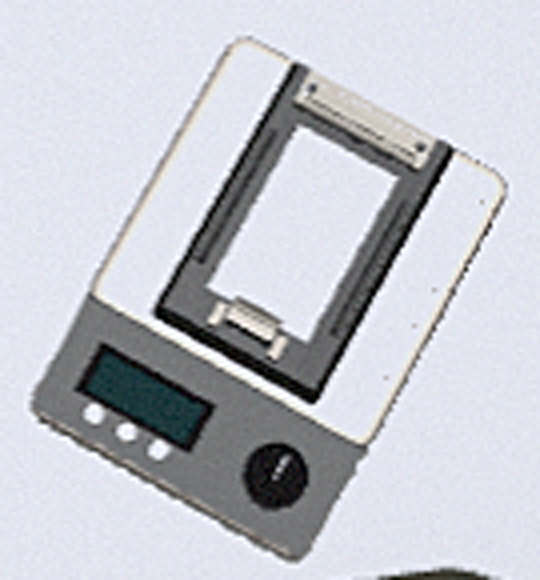

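View pics/c_blk.png

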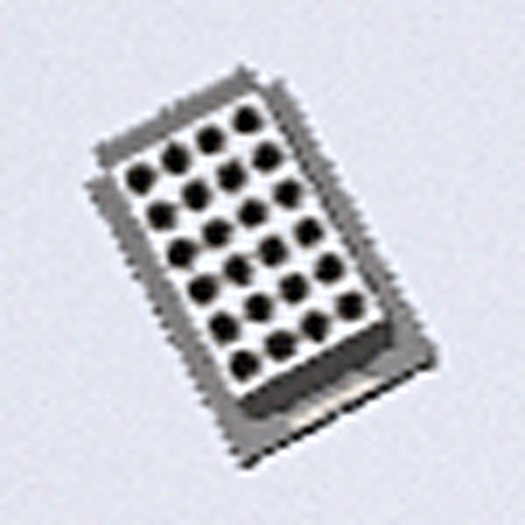

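View pics/s_shk.png

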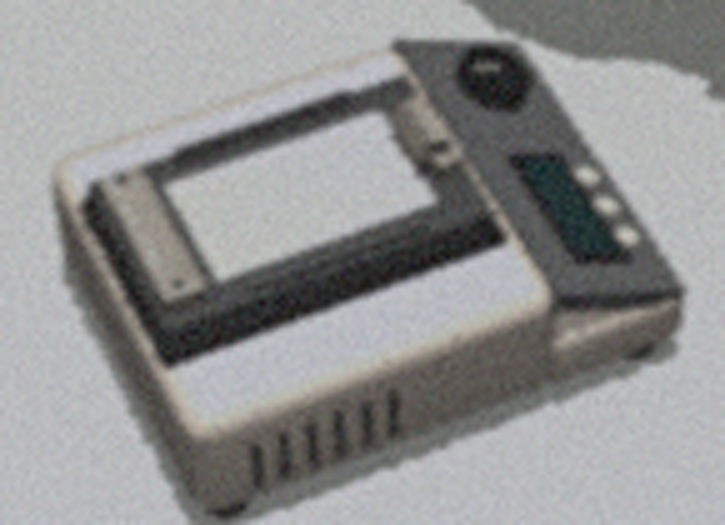

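The shaker crop shows the steel lip at around (401,215) full-frame and the catch at (368,265). The block's tongue is at its upper-left end. Now I measure them.

```bash
cat > m1.py <<'E'
from h import *
def wells(n,p,x0,x1,y0,y1,s=8,thr=90):
    g=cv2.cvtColor(p[y0:y1,x0:x1],cv2.COLOR_RGB2GRAY); G=cv2.resize(g,None,fx=s,fy=s,interpolation=cv2.INTER_CUBIC)
    b=(G<thr).astype(np.uint8); c,_=cv2.findContours(b,cv2.RETR_LIST,cv2.CHAIN_APPROX_NONE)
    o=[]
    for k in c:
        a=cv2.contourArea(k)/s/s
        if 4<a<40:
            m=cv2.moments(k); (w,h)=cv2.minAreaRect(k)[1]
            if max(w,h)<1.6*min(w,h): o.append(((m['m10']/m['m00']+.5)/s-.5+x0,(m['m01']/m['m00']+.5)/s-.5+y0))
    return np.array(o)
if __name__=='__main__':
    for n,box in(('top',(225,280,185,250)),('scene',(335,382,295,362))):
        p=np.load(n+'0p.npy')
        w=wells(n,p,*box); print(n,len(w))
        W=onplane(n,w,48.)[:,:2]
        r=cv2.minAreaRect(np.float32(W)); print(r)
        c=W.mean(0); u,s,v=np.linalg.svd(W-c); print('mean',c,'axis',v[0],np.degrees(np.arctan2(v[0,1],v[0,0])))
E
python3 m1.py
python3 - <<'E'
from h import *
p=np.load('top0p.npy');d=np.load('top0.npy');W=cloud('top',d)
s=8;x0,x1,y0,y1=370,420,195,235
c=cv2.resize(p[y0:y1,x0:x1],None,fx=s,fy=s,interpolation=cv2.INTER_CUBIC)
cv2.imwrite('pics/lip.png',c[:,:,::-1])
print(p[203:224:2,378:418:3].sum(2)//3)
# height around plate in top: print z along seat axis
for v in range(195,285,4): print(v,[int(round(z)) for z in W[v,340:430:4,2]])
E
```

```text
top 22
((626.7960815429688, 199.96922302246094), (77.59151458740234, 42.66921615600586), 29.996793746948242)
mean [629.74842225 201.83757381] axis [0.86831403 0.49601487] 29.73669405431097
scene 5
((626.0507202148438, 199.40185546875), (78.02545166015625, 42.326656341552734), 29.29094696044922)
mean [628.06682298 205.58678348] axis [-0.96781491 -0.25166307] -165.42405400005467
[[ 35  70 142 157 156 152 154 154 155 155 154 154 153 153]
 [ 67 125 134 136 158 156 156 153 156 155 152 157 154 156]
 [ 64 126 119 133 131 154 154 157 155 154 154 153 157 153]
 [ 93 111 140 132 137 137 156 155 156 153 153 155 156 154]
 [ 40  96 100 132 132 137 148 149 153 155 155 155 154 154]
 [ 71  66  77 120 125 130 137 141 132 157 154 153 153 155]
 [ 68  65  68  53 122 104 137 137 145 131 156 153 153 153]
 [ 53 166  57  66  35 123  68 138 133 134 130 156 156 153]
 [142 157 164  67  69  23 110  73 139 133 137 140 141 159]
 [158 153 157 160  99  69  69  83 119 132 110  97  60  66]
 [154 154 154 155 161 134  65  41  43 121 101 146  66   0]]
195 [-3, 1, -2, 1, 0, 5, 84, 74, -2, -5, -6, -3, 2, 1, -2, -3, 0, 1, -
[... 1561 characters left out ...]
7, 93, 109, 101, 107, 104, 117, 106, 109, 105, 105, 104, 104, 111, 95, 88, 83, 84, 84, 79, 4, -4, -4]
263 [83, 89, 105, 107, 105, 119, 124, 133, 110, 105, 99, 104, 106, 115, 85, 87, 84, 85, 76, -5, 5, -2, 1]
267 [81, 83, 84, 95, 107, 107, 109, 130, 125, 107, 106, 108, 112, 94, 85, 82, 87, 88, 78, -4, 1, 0, 2]
271 [77, 86, 88, 77, 95, 90, 108, 103, 105, 106, 101, 105, 108, 83, 83, 85, 88, 78, -2, 7, 3, -5, -1]
275 [78, 77, 81, 85, 85, 85, 90, 92, 103, 104, 108, 103, 91, 84, 86, 88, 89, 77, 4, 2, 0, 0, -1]
279 [77, 77, 75, 80, 76, 85, 82, 87, 91, 93, 103, 108, 86, 85, 88, 87, 81, -1, -4, 0, -2, -5, -1]
283 [70, 71, 74, 73, 77, 76, 78, 86, 81, 90, 92, 90, 87, 84, 84, 85, 72, 0, 2, -2, 4, 1, -1]
```

View pics/lip.png

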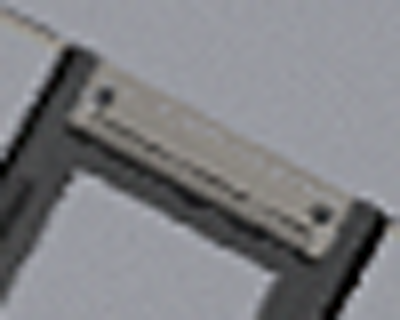

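```bash
cat > m2.py <<'E'
from h import *
p=np.load('top0p.npy'); s=8
K,D,R,t=cam('top'); print('camera at',(-R.T@t).round(0))
x0,x1,y0,y1=372,420,195,235
c=cv2.resize(p[y0:y1,x0:x1],None,fx=s,fy=s,interpolation=cv2.INTER_CUBIC).astype(int)
m=((c[...,2]-c[...,0]<4)&(c.sum(2)/3>85)).astype(np.uint8)
m=cv2.morphologyEx(m,cv2.MORPH_CLOSE,np.ones((17,17))); m=cv2.morphologyEx(m,cv2.MORPH_OPEN,np.ones((25,25)))
cs,_=cv2.findContours(m,cv2.RETR_EXTERNAL,cv2.CHAIN_APPROX_NONE); k=max(cs,key=cv2.contourArea).reshape(-1,2)
v=np.uint8(np.clip(c,0,255)).copy(); cv2.drawContours(v,[k.reshape(-1,1,2)],-1,(255,0,0),1); cv2.imwrite('pics/lipm.png',v[:,:,::-1])
W=onplane('top',(k+.5)/s-.5+[x0,y0],116.5)[:,:2]
r=cv2.minAreaRect(np.float32(W)); print('lip',r, cv2.boxPoints(r).round(1).tolist())
# white pad
x0,x1,y0,y1=350,410,205,275
c=cv2.resize(p[y0:y1,x0:x1],None,fx=s,fy=s,interpolation=cv2.INTER_CUBIC); g=c.mean(2)
m=(g>115).astype(np.uint8); n,l,st,ce=cv2.connectedComponentsWithStats(m); i=l[(240-y0)*s,(382-x0)*s]
m=(l==i).astype(np.uint8); m=cv2.morphologyEx(m,cv2.MORPH_OPEN,np.ones((31,31)))
cs,_=cv2.findContours(m,cv2.RETR_EXTERNAL,cv2.CHAIN_APPROX_NONE); k=max(cs,key=cv2.contourArea).reshape(-1,2)
v=c.copy(); cv2.drawContours(v,[k.reshape(-1,1,2)],-1,(255,0,0),1); cv2.imwrite('pics/padm.png',v[:,:,::-1])
W=onplane('top',(k+.5)/s-.5+[x0,y0],105)[:,:2]
r=cv2.minAreaRect(np.float32(W)); print('pad',r,cv2.boxPoints(r).round(1).tolist())
E
python3 m2.py
```

```text
camera at [ 282.   13. 1404.]
lip ((610.5731811523438, -150.9493865966797), (86.10856628417969, 22.396316528320312), 60.614112854003906) [[579.7000122070312, -183.0], [599.2000122070312, -194.0], [641.5, -118.9000015258789], [621.9000244140625, -107.9000015258789]]
pad ((545.1522827148438, -114.42678833007812), (67.04581451416016, 112.6672592163086), 60.744415283203125) [[479.6000061035156, -116.0999984741211], [577.9000244140625, -171.1999969482422], [610.7000122070312, -112.69999694824219], [512.4000244140625, -57.599998474121094]]
```

```bash
python3 -c "
import cv2,numpy as np
a=cv2.imread('pics/lipm.png');b=cv2.imread('pics/padm.png')
h=max(a.shape[0],b.shape[0]);o=np.zeros((h,a.shape[1]+b.shape[1],3),np.uint8);o[:a.shape[0],:a.shape[1]]=a;o[:b.shape[0],a.shape[1]:]=b
o=cv2.resize(o,None,fx=.9,fy=.9);print(o.shape);cv2.imwrite('pics/two.png',o)"
```

```text
(504, 778, 3)
```

View pics/two.png

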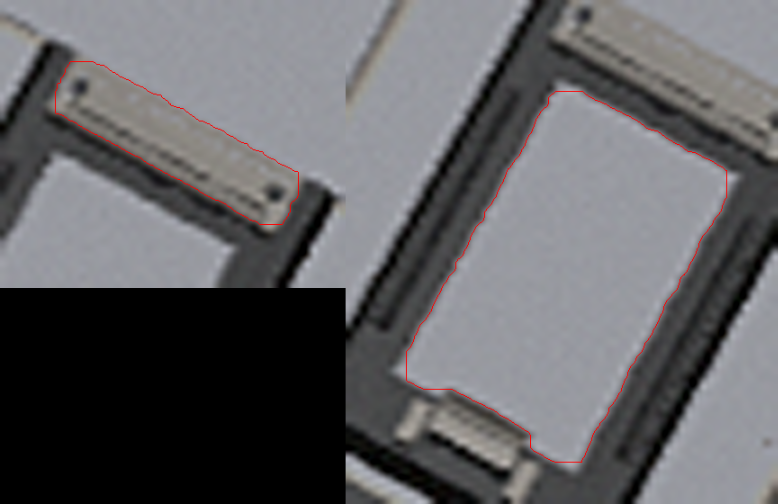

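```bash
cat > ov.py <<'E'
from h import *
S=np.array([546.8,-115.0]);a=np.radians(-29.3);X=np.array([np.cos(a),np.sin(a)]);Y=np.array([-X[1],X[0]])
def P(x,y,z): return np.r_[S+x*X+y*Y,105+z]
L=[[P(61.5,42,11.5),P(61.5,-42,11.5),P(84,-42,11.5),P(84,42,11.5)],[P(-60,40,0),P(60,40,0),P(60,-40,0),P(-60,-40,0)],[P(-55.5,15,10),P(-55.5,-15,10)]]
B=np.array([626.4,199.7]);b=np.radians(29.8);BX=np.array([np.cos(b),np.sin(b)]);BY=np.array([-BX[1],BX[0]])
def Q(x,y,z): return np.r_[B+x*BX+y*BY,z]
for z,(hx,hy) in((48,(48,30)),(8,(60,40))): L.append([Q(hx,hy,z),Q(hx,-hy,z),Q(-hx,-hy,z),Q(-hx,hy,z)])
def draw(n,p,out,box,s):
    x0,x1,y0,y1=box; c=cv2.resize(p[y0:y1,x0:x1],None,fx=s,fy=s,interpolation=cv2.INTER_CUBIC)
    for l in L:
        q=((proj(n,l)-[x0,y0]+.5)*s-.5); cv2.polylines(c,[np.int32(q.round())],True,(255,0,0),1)
    return c
a=draw('top',np.load('top0p.npy'),'',(225,425,185,290),3.8); cv2.imwrite('pics/ov_t.png',a[:,:,::-1])
a=draw('scene',np.load('scene0p.npy'),'',(210,390,180,365),3.2); cv2.imwrite('pics/ov_s.png',a[:,:,::-1])
E
python3 ov.py
```

```text
(no output)
```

View pics/ov_t.png

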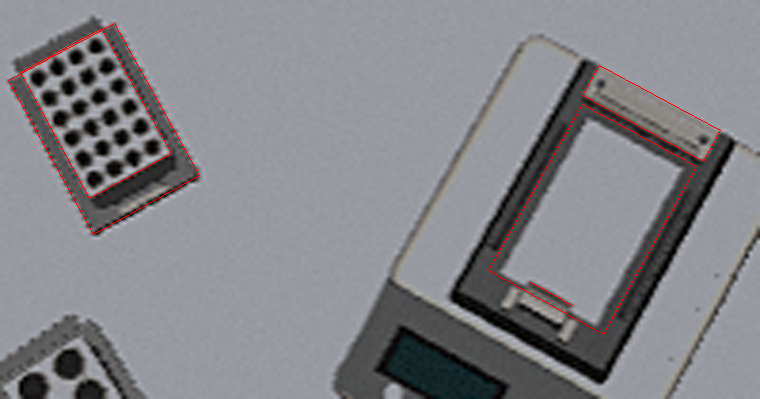

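View pics/ov_s.png

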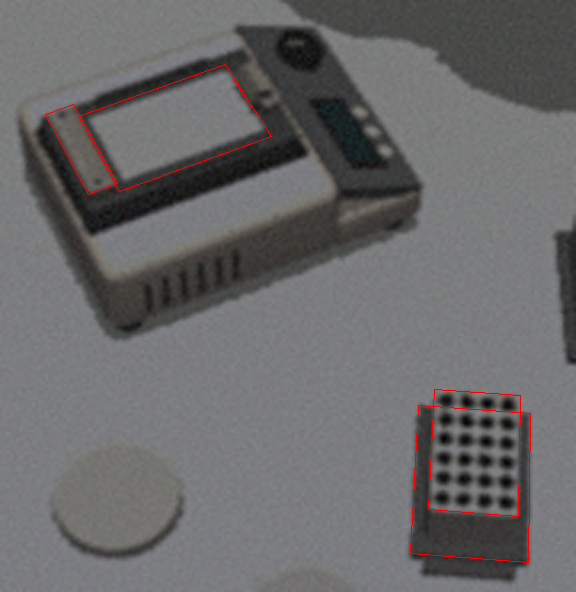

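The overlays match in both views. Block centre is about (626.4, 199.7) at 29.8°, seat about (546.8, -115.0) at -29.3°. I'll grip 30 mm towards the front so the tongue hangs low. First move: go above the grasp.

```bash
cat > go.py <<'E'
# usage: go.py x y z(TCP) yawdeg(world angle of tool x) -> shift in tool axes
import sys; from h import *
from scipy.spatial.transform import Rotation as Rn
def state():
    s=ctrl.sense(); q=s['ee_rot']; R=Rn.from_quat([q[1],q[2],q[3],q[0]]).as_matrix(); return s,R
def rel(x,y,z,w):
    s,R=state(); d=R.T@(np.array([x,y,z])-s['eef_pos']); cur=np.degrees(np.arctan2(R[1,0],R[0,0]))
    return d.round(1),round(-((w-cur+180)%360-180),2)
if __name__=='__main__':
    s,R=state(); print('t',round(s['time_s'],2),s['eef_pos'].round(1),'toolx',np.degrees(np.arctan2(R[1,0],R[0,0])).round(2),'zdir',R[:,2].round(3),'F',s['force'].round(1),'j',s['joints'].round(2),'g',round(s['grip_width'],3))
    if len(sys.argv)>4: print(rel(*map(float,sys.argv[1:5])))
E
python3 go.py 600.4 184.8 200 29.8
```

```text
t 0.1 [ 193.6 -487.8  303.4] toolx 21.65 zdir [-0.     0.001 -1.   ] F [0.5 0.6 0.7] j [-1.42  0.31  1.5  -0.    1.33 -0.22] g 1.004
(array([ 626.2, -475.1,  104.1]), np.float64(-8.15))
```

Call:
{"method": "move_arm", "body": {"series": [[[62,-47,10],-8,1],[[125,-95,20],-8,1],[[188,-143,31],-8,1],[[250,-190,42],-8,1],[[313,-238,52],-8,1],[[376,-285,62],-8,1],[[438,-333,73],-8,1],[[501,-380,83],-8,1],[[563,-428,94],-8,1],[[626,-475,104],-8,1]]}}

```text
time_s: 1.35
eef_pos: [514.8, 44.3, 221.4]
ee_rot: [0.0, 0.967, 0.256, -0.0]
force: [-0.1, -1.3, -0.2]
grip_width: 1.003
```

```bash
python3 go.py 600.4 184.8 150 29.8
```

```text
t 1.35 [514.8  44.3 221.4] toolx 29.66 zdir [-0. -0. -1.] F [-0.1 -1.3 -0.2] j [-0.14  0.38  1.64 -0.    1.13  0.91] g 1.003
(array([143.9, -79.7,  71.4]), np.float64(-0.14))
```

Call:
{"method": "move_arm", "body": {"series": [[[0,0,0],0,1],[[0,0,0],0,1]]}}

```text
time_s: 1.6
eef_pos: [513.8, 42.0, 221.6]
ee_rot: [-0.0, 0.967, 0.256, -0.0]
force: [-0.2, -0.3, 0.7]
grip_width: 1.0
```

```bash
python3 go.py 600.4 184.8 150 29.8
```

```text
t 1.6 [513.8  42.  221.6] toolx 29.66 zdir [-0.001 -0.    -1.   ] F [-0.2 -0.3  0.7] j [-0.15  0.37  1.64 -0.    1.13  0.91] g 1.0
(array([146. , -81.2,  71.5]), np.float64(-0.14))
```

The commanded pose is the one actually reached, so I continue from here.

Call:
{"method": "move_arm", "body": {"series": [[[48,-27,24],0,1],[[97,-54,48],0,1],[[146,-81.2,71.5],0,1],[[146,-81.2,71.5],0,1],[[146,-81.2,71.5],0,1]]}}

```text
time_s: 2.22
eef_pos: [600.9, 183.5, 150.9]
ee_rot: [0.0, 0.967, 0.255, 0.0]
force: [0.9, -0.6, -0.7]
grip_width: 1.001
```

```bash
python3 go.py 600.4 184.8 88 29.8
python3 - <<'E'
from h import *
p,d=ctrl.capture('scene'); x0,x1,y0,y1=290,420,230,390
cv2.imwrite('pics/pre.png',cv2.resize(p[y0:y1,x0:x1],None,fx=3.7,fy=3.7,interpolation=cv2.INTER_CUBIC)[:,:,::-1])
E
```

```text
t 2.23 [600.9 183.5 150.9] toolx 29.56 zdir [ 0. -0. -1.] F [ 0.9 -0.6 -0.7] j [ 0.11  0.68  1.34 -0.    1.12  1.17] g 1.001
(array([ 0.2, -1.4, 62.9]), np.float64(-0.24))
```

View pics/pre.png

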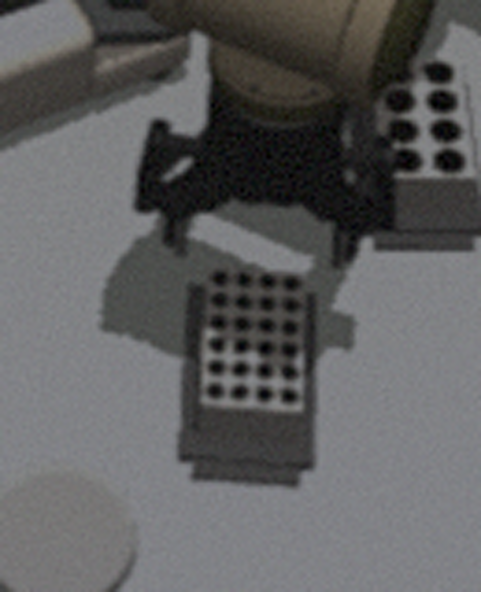

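The open jaws straddle the block's front half, fingertips near (178,245) and (340,255), so I descend and close gently.

Call:
{"method": "move_arm", "body": {"series": [[[0.2,-1.4,40],0,1],[[0.2,-1.4,62],0,1],[[0.2,-1.4,62.5],0,1],[[0.2,-1.4,62.5],0,0],[[0.2,-1.4,62.5],0,0],[[0.2,-1.4,62.5],0,0],[[0.2,-1.4,62.5],0,0],[[0.2,-1.4,62.5],0,0],[[0.2,-1.4,62.5],0,0]], "force": 25}}

```text
time_s: 3.4
eef_pos: [601.1, 185.9, 89.9]
ee_rot: [0.001, 0.967, 0.256, 0.001]
force: [-1.8, -3.7, 6.7]
grip_width: 0.699
```

```bash
python3 go.py 600.4 184.8 88 29.8
```

```text
t 3.4 [601.1 185.9  89.9] toolx 29.62 zdir [ 0.003 -0.    -1.   ] F [-1.8 -3.7  6.7] j [ 0.11  0.76  1.37 -0.    1.    1.17] g 0.699
(array([-1.2,  0.6,  1.9]), np.float64(-0.18))
```

Width 0.699 is about 59.4 mm, so the block is held. I lift and check the tilt.

Call:
{"method": "move_arm", "body": {"series": [[[0,0,-20],0,0],[[0,0,-50],0,0],[[0,0,-80],0,0],[[0,0,-80],0,0]]}}

```text
time_s: 3.9
eef_pos: [600.9, 186.6, 170.6]
ee_rot: [0.0, 0.967, 0.256, 0.002]
force: [-0.1, 0.5, -6.5]
grip_width: 0.695
```

```bash
python3 go.py
python3 - <<'E'
from h import *
p,d=ctrl.capture('scene'); np.save('s1.npy',d); x0,x1,y0,y1=290,420,210,390
cv2.imwrite('pics/lift.png',cv2.resize(p[y0:y1,x0:x1],None,fx=3.3,fy=3.3,interpolation=cv2.INTER_CUBIC)[:,:,::-1])
E
```

```text
t 3.9 [600.9 186.6 170.6] toolx 29.66 zdir [ 0.004  0.001 -1.   ] F [-0.1  0.5 -6.5] j [0.12 0.66 1.32 0.   1.15 1.17] g 0.695
```

View pics/lift.png

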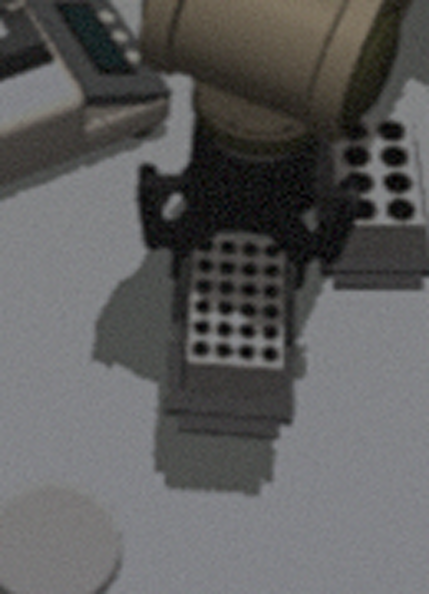

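```bash
cat > tilt.py <<'E'
import sys; from go import *
def block(save=None,verbose=True):
    s,R=state(); T=s['eef_pos']; yx=R[:2,0]; yy=-R[:2,1]  # block x along tool x, block y
    p,d=ctrl.capture('scene'); C=cloud('scene',d); ok=(d>0)
    rel=C[...,:2]-T[:2]; bx=rel@yx; by=rel@yy; dz=C[...,2]-T[2]
    g=p.mean(2)
    m=ok&(bx>14)&(bx<85)&(abs(by)<28)&(dz>-75)&(dz<0)&(g>70)
    P=np.c_[bx[m],by[m],dz[m]]
    for _ in range(6):
        A=np.c_[P[:,0],P[:,1],np.ones(len(P))]; c=np.linalg.lstsq(A,P[:,2],rcond=None)[0]; r=P[:,2]-A@c
        P=P[abs(r)<max(3,2*np.median(abs(r))*1.48)]
    th=np.degrees(np.arctan(-c[0])); 
    if verbose: print('n',len(P),'tilt(front up) deg',th.round(2),'side',np.degrees(np.arctan(c[1])).round(2),'top z at grip rel TCP',c[2].round(1),'resid',np.std(r).round(2),'x-range',P[:,0].min().round(1),P[:,0].max().round(1),'y',P[:,1].min().round(1),P[:,1].max().round(1))
    if save: np.save(save,p)
    return th,c,p,m
if __name__=='__main__':
    th,c,p,m=block()
    v=p.copy(); v[m]=(255,0,0); ys,xs=np.where(m); x0,x1,y0,y1=max(xs.min()-50,0),xs.max()+50,max(ys.min()-50,0),ys.max()+50
    o=np.hstack([v[y0:y1,x0:x1],p[y0:y1,x0:x1]]); f=min(780/o.shape[1],580/o.shape[0]); cv2.imwrite(sys.argv[1],cv2.resize(o,None,fx=f,fy=f,interpolation=cv2.INTER_CUBIC)[:,:,::-1])
E
python3 tilt.py pics/t1.png
```

```text
n 332 tilt(front up) deg 1.9 side 0.41 top z at grip rel TCP -40.4 resid 1.88 x-range 14.4 78.8 y -28.0 27.0
```

View pics/t1.png

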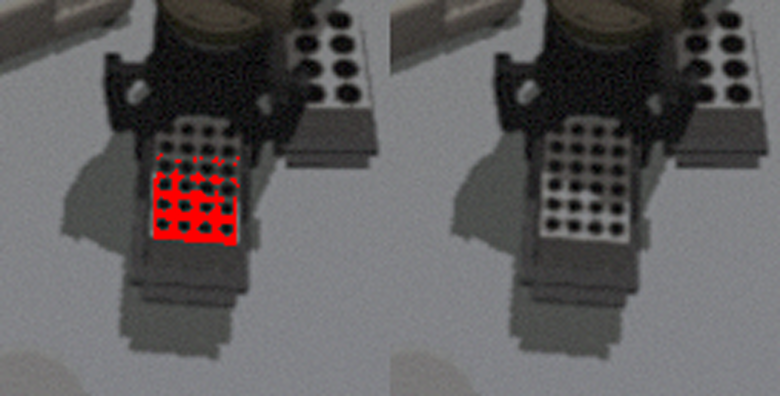

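Tilt is only about 2°. I lower the grip to 20 N, move up in the same call to help it pivot, and head towards the shaker.

Call:
{"method": "move_arm", "body": {"series": [[[0,0,-30],0,0],[[0,0,-60],0,0],[[0,0,-60],0,0]], "force": 20}}

```text
time_s: 4.38
eef_pos: [600.6, 186.5, 228.3]
ee_rot: [0.0, 0.967, 0.256, 0.001]
force: [0.8, 0.2, -6.4]
grip_width: 0.695
```

```bash
python3 go.py; python3 tilt.py pics/t2.png
```

```text
t 4.38 [600.6 186.5 228.3] toolx 29.65 zdir [ 0.002  0.    -1.   ] F [ 0.8  0.2 -6.4] j [0.12 0.6  1.26 0.   1.28 1.17] g 0.695
n 383 tilt(front up) deg 1.26 side 0.21 top z at grip rel TCP -42.0 resid 1.75 x-range 14.5 79.6 y -27.9 28.0
```

The pads don't slip under gravity alone. I can tilt the block by resting its front lower edge on the fixed lip top from behind and lowering a few mm. So I carry it over behind the lip.

```bash
python3 go.py 642.2 -168.5 225 -29.3
```

```text
t 4.42 [600.  186.4 226.5] toolx 29.65 zdir [-0.002 -0.    -1.   ] F [-0.5 -0.1 -6.6] j [ 0.12  0.6   1.26 -0.    1.28  1.17] g 0.697
(array([-138.9,  329.3,    1.5]), np.float64(58.95))
```

Call:
{"method": "move_arm", "body": {"series": [[[-14,33,-8],6,0],[[-29,69,-8],13,0],[[-46,110,-8],21,0],[[-64,151,-8],29,0],[[-82,193,-8],37,0],[[-100,234,-8],45,0],[[-116,275,-8],52,0],[[-130,308,-8],57,0],[[-139,329,-8],59,0],[[-139,329,-8],59,0]], "force": 20}}

```text
time_s: 5.68
eef_pos: [641.9, -169.4, 233.9]
ee_rot: [-0.0, 0.967, -0.254, -0.001]
force: [0.4, 0.2, -7.0]
grip_width: 0.697
```

```bash
python3 go.py 642.2 -168.5 210 -29.3; python3 tilt.py pics/t3.png
```

```text
t 5.67 [ 641.9 -169.4  233.9] toolx -29.42 zdir [-0.002  0.001 -1.   ] F [ 0.4  0.2 -7. ] j [-0.43  0.68  1.12  0.    1.35  1.65] g 0.697
(array([-0.1, -0.9, 23.9]), np.float64(-0.12))
n 270 tilt(front up) deg 1.52 side 0.01 top z at grip rel TCP -42.1 resid 1.6 x-range 14.3 78.1 y -27.8 27.9
```

View pics/t3.png

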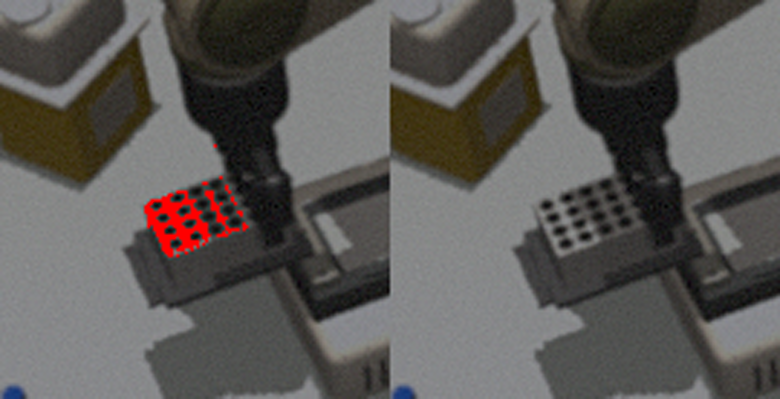

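The block is behind the lip, level, front edge over it. I lower it in small steps, watching the force.

Call:
{"method": "move_arm", "body": {"series": [[[0,-0.9,14],0,0],[[0,-0.9,22],0,0],[[0,-0.9,25],0,0],[[0,-0.9,27],0,0],[[0,-0.9,29],0,0]]}}

```text
time_s: 6.35
eef_pos: [642.8, -167.5, 207.1]
ee_rot: [0.0, 0.967, -0.253, 0.0]
force: [-0.6, 0.9, -6.1]
grip_width: 0.7
```

```bash
python3 go.py; python3 tilt.py pics/t4.png
```

```text
t 6.35 [ 642.8 -167.5  207.1] toolx -29.35 zdir [ 0.001 -0.    -1.   ] F [-0.6  0.9 -6.1] j [-0.43  0.7   1.15  0.    1.29  1.65] g 0.7
n 285 tilt(front up) deg 0.92 side -0.99 top z at grip rel TCP -42.2 resid 2.01 x-range 14.2 78.5 y -27.8 28.0
```

Call:
{"method": "move_arm", "body": {"series": [[[0,0,1],0,0],[[0,0,2],0,0],[[0,0,3],0,0],[[0,0,3],0,0]]}}

```text
time_s: 6.9
eef_pos: [643.3, -167.9, 205.3]
ee_rot: [0.0, 0.967, -0.253, 0.002]
force: [2.2, -1.3, 4.7]
grip_width: 0.699
```

```bash
python3 go.py; python3 tilt.py pics/t5.png
```

```text
t 6.9 [ 643.3 -167.9  205.3] toolx -29.36 zdir [ 0.003 -0.002 -1.   ] F [ 2.2 -1.3  4.7] j [-0.43  0.7   1.15  0.    1.28  1.65] g 0.699
n 275 tilt(front up) deg 3.36 side -1.44 top z at grip rel TCP -41.0 resid 1.76 x-range 14.0 78.7 y -27.9 27.7
```

Contact at about 11 N and the tilt is starting. Continuing.

Call:
{"method": "move_arm", "body": {"series": [[[0,0,1],0,0],[[0,0,2],0,0],[[0,0,3],0,0],[[0,0,3],0,0]]}}

```text
time_s: 7.45
eef_pos: [644.3, -168.5, 203.8]
ee_rot: [0.001, 0.967, -0.254, 0.004]
force: [6.5, -3.6, 11.1]
grip_width: 0.695
```

```bash
python3 go.py; python3 tilt.py pics/t6.png
```

```text
t 7.45 [ 644.3 -168.5  203.8] toolx -29.37 zdir [ 0.008 -0.004 -1.   ] F [ 6.5 -3.6 11.1] j [-0.43  0.7   1.15  0.    1.28  1.65] g 0.695
n 289 tilt(front up) deg 5.78 side -0.52 top z at grip rel TCP -41.0 resid 1.68 x-range 14.1 78.8 y -27.7 28.0
```

View pics/t6.png

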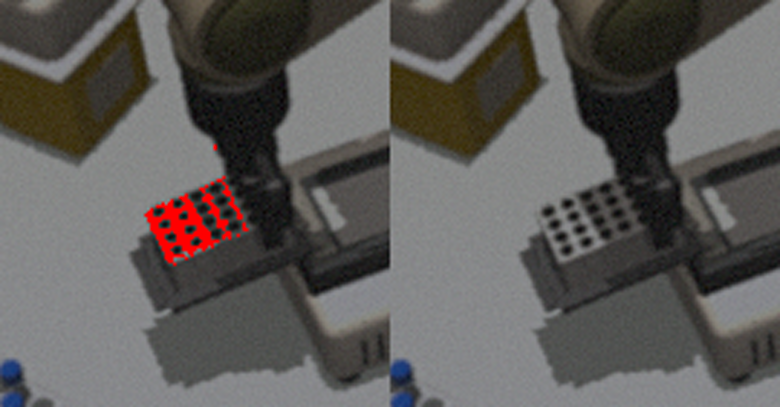

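Call:
{"method": "move_arm", "body": {"series": [[[1,0,1],0,0],[[2,0,2],0,0],[[3,0,3],0,0],[[3,0,3],0,0]]}}

```text
time_s: 8.0
eef_pos: [646.9, -169.9, 200.5]
ee_rot: [0.001, 0.967, -0.254, 0.004]
force: [7.8, -3.3, 9.8]
grip_width: 0.696
```

```bash
python3 go.py; python3 tilt.py pics/t7.png
```

```text
t 8.0 [ 646.9 -169.9  200.5] toolx -29.37 zdir [ 0.008 -0.003 -1.   ] F [ 7.8 -3.3  9.8] j [-0.43  0.71  1.15  0.    1.27  1.65] g 0.696
n 308 tilt(front up) deg 9.63 side -0.15 top z at grip rel TCP -41.5 resid 1.83 x-range 14.2 78.8 y -27.9 27.9
```

Now pivoting at steady force, tilt 9.6°. One more such step to reach about 14°.

Call:
{"method": "move_arm", "body": {"series": [[[1,0,1],0,0],[[2,0,2],0,0],[[3,0,3],0,0],[[3,0,4],0,0],[[3,0,4],0,0]]}}

```text
time_s: 8.68
eef_pos: [649.6, -171.4, 196.5]
ee_rot: [0.001, 0.967, -0.254, 0.004]
force: [8.2, -4.3, 7.9]
grip_width: 0.699
```

```bash
python3 go.py; python3 tilt.py pics/t8.png
```

```text
t 8.68 [ 649.6 -171.4  196.5] toolx -29.37 zdir [ 0.008 -0.004 -1.   ] F [ 8.2 -4.3  7.9] j [-0.43  0.72  1.14  0.    1.27  1.65] g 0.699
n 313 tilt(front up) deg 16.85 side -1.48 top z at grip rel TCP -40.0 resid 2.02 x-range 14.4 77.8 y -27.9 27.9
```

Call:
{"method": "move_arm", "body": {"series": [[[0,0,-15],0,0],[[0,0,-30],0,0],[[0,0,-50],0,0],[[0,0,-50],0,0],[[0,0,-50],0,0]]}}

```text
time_s: 9.35
eef_pos: [647.6, -170.3, 242.8]
ee_rot: [-0.0, 0.967, -0.253, -0.001]
force: [0.1, -0.3, -7.6]
grip_width: 0.699
```

```bash
python3 go.py; python3 tilt.py pics/t9.png;  python3 tilt.py pics/t9.png
python3 - <<'E'
from h import *
for n,(x0,x1,y0,y1) in(('scene',(130,330,120,300)),('top',(360,480,150,260))):
    p,d=ctrl.capture(n); np.save(n+'9p.npy',p);np.save(n+'9.npy',d)
    f=min(790/(x1-x0),590/(y1-y0));c=cv2.resize(p[y0:y1,x0:x1],None,fx=f,fy=f,interpolation=cv2.INTER_CUBIC)
    print(n,f);cv2.imwrite('pics/'+n+'9.png',np.uint8(np.clip(c*1.4,0,255))[:,:,::-1])
E
```

```text
t 9.35 [ 647.6 -170.3  242.8] toolx -29.35 zdir [-0.002  0.001 -1.   ] F [ 0.1 -0.3 -7.6] j [-0.43  0.68  1.08 -0.    1.38  1.65] g 0.699
n 310 tilt(front up) deg 16.68 side -0.95 top z at grip rel TCP -40.8 resid 1.81 x-range 14.4 77.3 y -27.9 27.9
n 313 tilt(front up) deg 16.96 side -1.09 top z at grip rel TCP -40.5 resid 1.97 x-range 14.3 77.3 y -28.0 28.0
scene 3.2777777777777777
top 5.363636363636363
```

View pics/scene9.png

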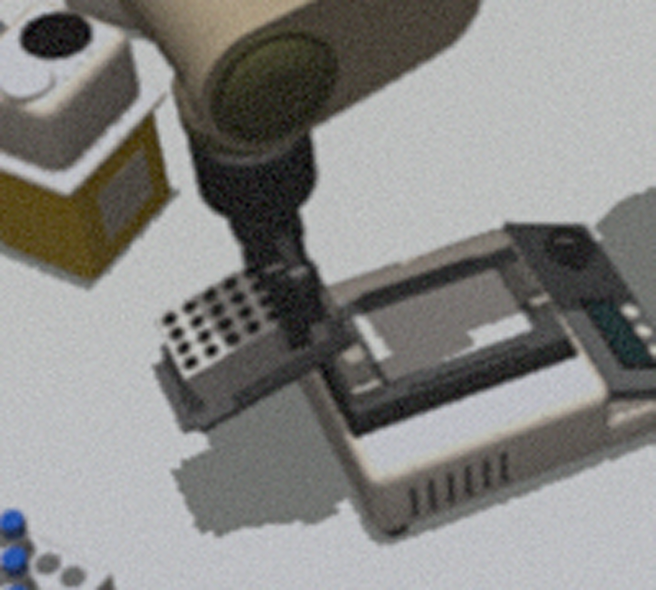

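View pics/top9.png

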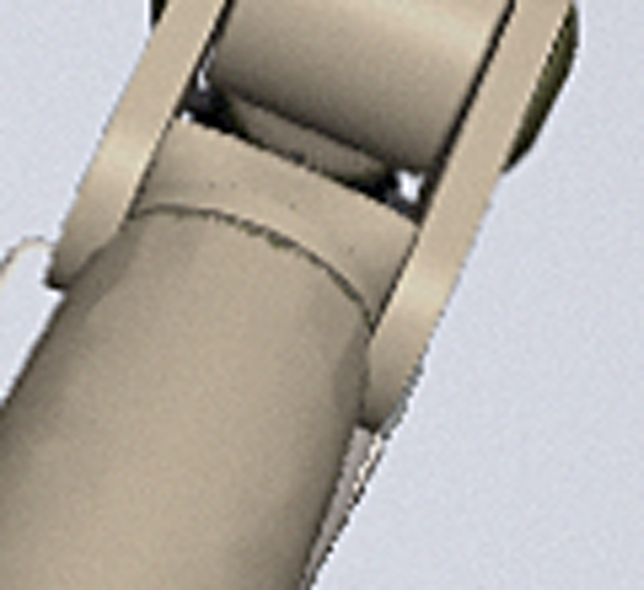

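```bash
cat > ov2.py <<'E'
import sys; from go import *
def model(T,wdeg,th,gx,gz=36.,dz=54.,gy=0.):
    w=np.radians(wdeg);t=np.radians(th)
    Xh=np.array([np.cos(w),np.sin(w),0]);Y=np.array([-np.sin(w),np.cos(w),0]);Z=np.array([0,0,1.])
    bx=np.cos(t)*Xh-np.sin(t)*Z; bz=np.sin(t)*Xh+np.cos(t)*Z
    g=np.array(T)-[0,0,dz]
    return lambda x,y,z: g+(x-gx)*bx+(y-gy)*Y+(z-gz)*bz
def lines(B):
    L=[]
    for z,hx,hy in((48,48,30),(8,60,40),(0,60,40)): L.append([B(hx,hy,z),B(hx,-hy,z),B(-hx,-hy,z),B(-hx,hy,z)])
    L.append([B(60,32,5),B(71,32,5),B(71,-32,5),B(60,-32,5)]); L.append([B(71,32,0),B(71,-32,0),B(71,-32,5),B(71,32,5)])
    return L
def overlay(n,p,L,box,out,g=1.4):
    x0,x1,y0,y1=box;f=min(790/(x1-x0),590/(y1-y0)); c=cv2.resize(p[y0:y1,x0:x1],None,fx=f,fy=f,interpolation=cv2.INTER_CUBIC)
    c=np.uint8(np.clip(c*g,0,255))
    for l in L: cv2.polylines(c,[np.int32(((proj(n,l)-[x0,y0]+.5)*f-.5).round())],True,(255,0,0),1)
    cv2.imwrite(out,c[:,:,::-1])
if __name__=='__main__':
    th,gx=map(float,sys.argv[1:3]); s,R=state()
    B=model(s['eef_pos'],np.degrees(np.arctan2(R[1,0],R[0,0])),th,gx)
    overlay('scene',np.load('scene9p.npy'),lines(B),(160,260,180,270),sys.argv[3])
    print(B(71,0,0),B(-60,0,0))
E
python3 ov2.py 16.8 -28.8 pics/o9.png
```

```text
[ 721.93872154 -212.11043694  125.7127325 ] [ 612.63505081 -150.62801448  163.5758979 ]
```

View pics/o9.png

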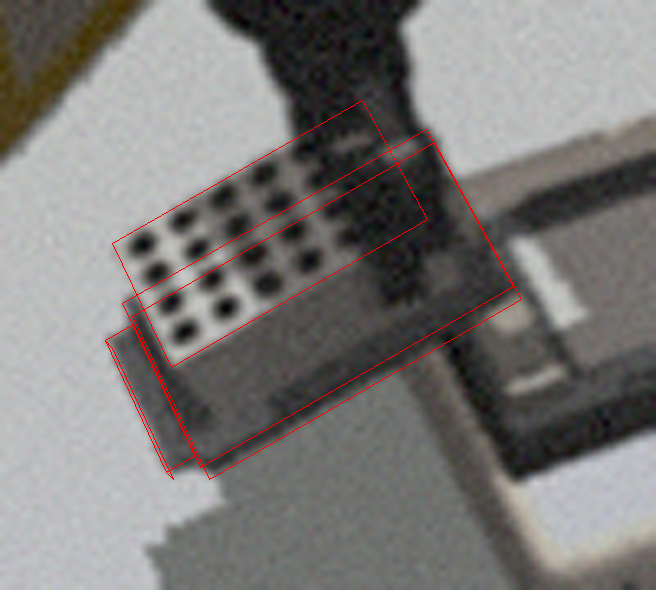

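The model overlay, using 16.8° tilt and grip 28.8 mm ahead of centre, matches the picture within 1–2 mm. Now I carry the tilted block over the lip to a pre-insert pose above the plate.

```bash
python3 go.py 516.3 -97.9 250 -29.3
```

```text
t 9.55 [ 647.7 -170.4  243. ] toolx -29.36 zdir [-0.001  0.001 -1.   ] F [-0.7 -0.8 -5.6] j [-0.43  0.68  1.08  0.    1.38  1.65] g 0.697
(array([-150.1,    1.3,   -6.8]), np.float64(-0.06))
```

Call:
{"method": "move_arm", "body": {"series": [[[-10,0,-7],0,0],[[-35,0,-7],0,0],[[-65,0.5,-7],0,0],[[-95,0.8,-7],0,0],[[-125,1,-7],0,0],[[-143,1.2,-7],0,0],[[-150,1.3,-7],0,0],[[-150,1.3,-7],0,0],[[-150,1.3,-7],0,0]]}}

```text
time_s: 10.68
eef_pos: [516.9, -98.4, 251.0]
ee_rot: [0.0, 0.967, -0.253, 0.0]
force: [-1.0, -0.2, -6.9]
grip_width: 0.698
```

```bash
python3 go.py 516.3 -97.9 228 -29.3;  python3 tilt.py pics/t10.png
python3 - <<'E'
from ov2 import *
s,R=state(); B=model(s['eef_pos'],np.degrees(np.arctan2(R[1,0],R[0,0])),16.8,-28.8)
for n,box in(('scene',(200,340,160,290)),('top',(330,430,180,290))):
    p,d=ctrl.capture(n); np.save(n+'10p.npy',p);np.save(n+'10.npy',d)
    overlay(n,p,lines(B),box,'pics/'+n+'10.png')
E
```

```text
t 10.68 [516.9 -98.4 251. ] toolx -29.36 zdir [ 0.001 -0.    -1.   ] F [-1.  -0.2 -6.9] j [-0.41  0.36  1.57 -0.    1.21  1.67] g 0.698
(array([-0.8, -0.1, 23. ]), np.float64(-0.06))
n 274 tilt(front up) deg 16.45 side 0.43 top z at grip rel TCP -41.1 resid 2.08 x-range 15.1 77.2 y -27.8 28.0
```

View pics/scene10.png

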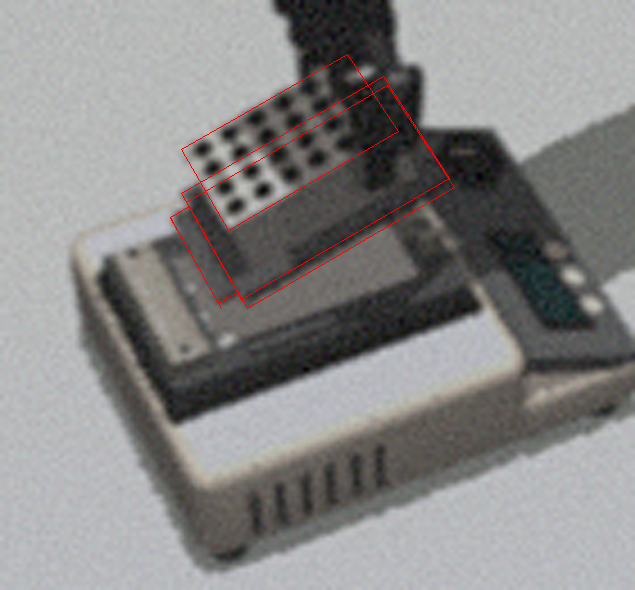

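View pics/top10.png

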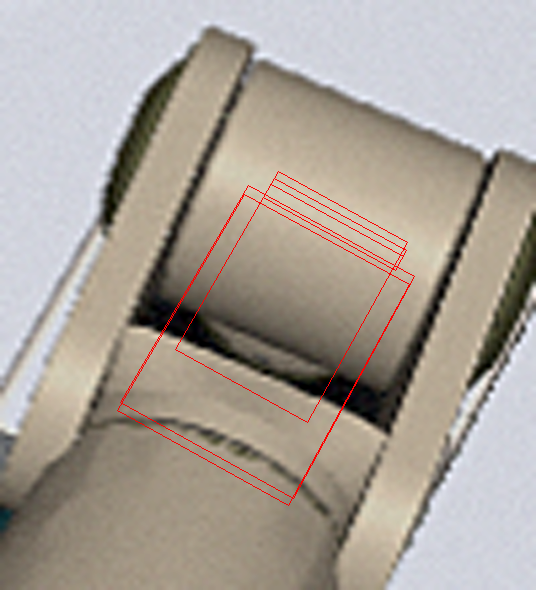

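Block tongue is above the plate, in front of the lip. Lowering gently until the tongue just touches the plate.

Call:
{"method": "move_arm", "body": {"series": [[[-0.8,0,10],0,0],[[-0.8,0,19],0,0],[[-0.8,0,23],0,0],[[-0.8,0,24],0,0],[[-0.8,0,25],0,0],[[-0.8,0,25],0,0]]}}

```text
time_s: 11.58
eef_pos: [515.9, -97.7, 226.0]
ee_rot: [0.0, 0.967, -0.253, 0.0]
force: [-0.6, -0.2, -6.5]
grip_width: 0.697
```

```bash
python3 go.py 516.3 -97.9 224 -29.3
```

```text
t 11.57 [515.9 -97.7 226. ] toolx -29.35 zdir [ 0. -0. -1.] F [-0.6 -0.2 -6.5] j [-0.41  0.39  1.61  0.    1.15  1.67] g 0.697
(array([ 0.5, -0. ,  2. ]), np.float64(-0.05))
```

Call:
{"method": "move_arm", "body": {"series": [[[0,0,1],0,0],[[0,0,2],0,0],[[0,0,2],0,0]]}}

```text
time_s: 11.95
eef_pos: [515.8, -97.6, 223.8]
ee_rot: [-0.0, 0.967, -0.253, -0.0]
force: [0.3, 0.3, -6.5]
grip_width: 0.696
```

Call:
{"method": "move_arm", "body": {"series": [[[0,0,1],0,0],[[0,0,1.5],0,0],[[0,0,1.5],0,0]]}}

```text
time_s: 12.32
eef_pos: [515.8, -97.7, 222.3]
ee_rot: [-0.0, 0.967, -0.253, -0.0]
force: [-0.3, 0.2, -6.4]
grip_width: 0.698
```

Call:
{"method": "move_arm", "body": {"series": [[[0,0,1],0,0],[[0,0,1],0,0]]}}

```text
time_s: 12.58
eef_pos: [515.8, -97.6, 221.6]
ee_rot: [0.0, 0.967, -0.253, 0.0]
force: [-1.0, 0.6, -4.7]
grip_width: 0.696
```

Call:
{"method": "move_arm", "body": {"series": [[[0,0,1],0,0],[[0,0,1],0,0]]}}

```text
time_s: 12.82
eef_pos: [515.8, -97.6, 221.1]
ee_rot: [0.0, 0.967, -0.253, 0.0]
force: [-4.6, 2.3, 2.9]
grip_width: 0.695
```

Contact at TCP z ≈ 221.7, within 0.6 mm of prediction. I back off 1.5 mm and slide towards the lip.

Call:
{"method": "move_arm", "body": {"series": [[[0,0,-1.5],0,0],[[3,0,-1.5],0,0],[[7,0,-1.5],0,0],[[10,0,-1.5],0,0],[[12,0,-1.5],0,0],[[14,0,-1.5],0,0],[[14,0,-1.5],0,0]]}}

```text
time_s: 13.7
eef_pos: [528.1, -104.6, 221.8]
ee_rot: [0.0, 0.967, -0.253, 0.0]
force: [0.5, 0.3, -5.9]
grip_width: 0.698
```

```bash
python3 go.py;  python3 tilt.py pics/t11.png
python3 - <<'E'
from ov2 import *
s,R=state(); B=model(s['eef_pos'],np.degrees(np.arctan2(R[1,0],R[0,0])),16.5,-28.8)
for n,box in(('scene',(205,305,180,270)),):
    p,d=ctrl.capture(n); np.save(n+'11p.npy',p)
    overlay(n,p,[],box,'pics/'+n+'11.png'); print(s['time_s'])
E
```

```text
t 13.7 [ 528.1 -104.6  221.8] toolx -29.36 zdir [ 0. -0. -1.] F [ 0.5  0.3 -5.9] j [-0.41  0.42  1.57 -0.    1.15  1.67] g 0.698
n 268 tilt(front up) deg 17.66 side -0.22 top z at grip rel TCP -39.8 resid 1.9 x-range 14.2 76.5 y -27.8 28.0
13.75
```

View pics/scene11.png

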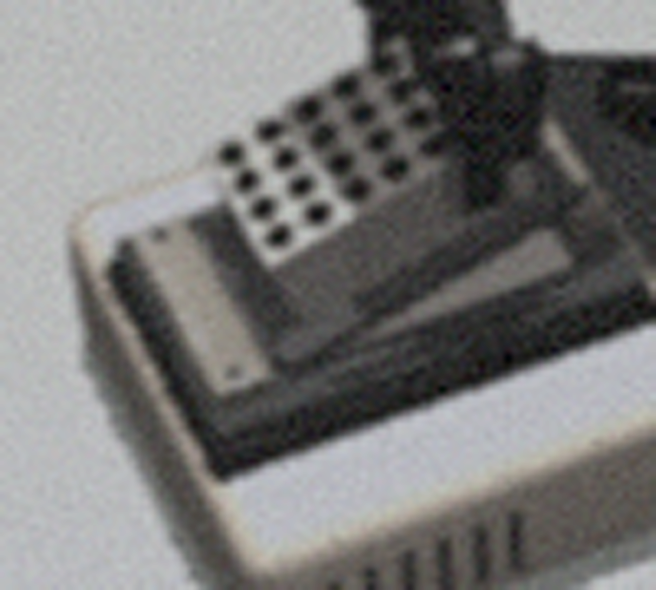

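The tongue's end is at the lip's mouth: the block's rear lower edge adjoins the lip at about (275,360) in the crop. No side forces. I continue in small steps.

Call:
{"method": "move_arm", "body": {"series": [[[1,0,0],0,0],[[2,0,0],0,0],[[3,0,0],0,0],[[3,0,0],0,0]]}}

```text
time_s: 14.3
eef_pos: [530.7, -106.0, 221.8]
ee_rot: [-0.0, 0.967, -0.253, -0.0]
force: [0.6, -0.7, -6.9]
grip_width: 0.7
```

Call:
{"method": "move_arm", "body": {"series": [[[1,0,0],0,0],[[2,0,0],0,0],[[2,0,0],0,0]]}}

```text
time_s: 14.68
eef_pos: [532.5, -107.0, 221.8]
ee_rot: [-0.0, 0.967, -0.253, -0.0]
force: [-0.4, -0.1, -6.5]
grip_width: 0.694
```

Call:
{"method": "move_arm", "body": {"series": [[[1,0,0],0,0],[[2,0,0],0,0],[[2,0,0],0,0]]}}

```text
time_s: 15.05
eef_pos: [533.7, -107.6, 221.9]
ee_rot: [-0.0, 0.967, -0.253, -0.001]
force: [-4.8, 2.4, -2.4]
grip_width: 0.697
```

```bash
python3 go.py;  python3 tilt.py pics/t12.png
python3 - <<'E'
from ov2 import *
s,R=state(); B=model(s['eef_pos'],np.degrees(np.arctan2(R[1,0],R[0,0])),16.7,-28.8)
p,d=ctrl.capture('scene'); np.save('scene12p.npy',p)
overlay('scene',p,lines(B)[:1],(205,305,180,270),'pics/scene12.png'); print(s['time_s'])
E
```

```text
t 15.05 [ 533.7 -107.6  221.9] toolx -29.35 zdir [-0.002  0.001 -1.   ] F [-4.8  2.4 -2.4] j [-0.41  0.43  1.55  0.    1.16  1.67] g 0.697
n 272 tilt(front up) deg 17.05 side -0.27 top z at grip rel TCP -40.8 resid 1.97 x-range 14.0 76.3 y -27.9 28.0
15.1
```

View pics/scene12.png

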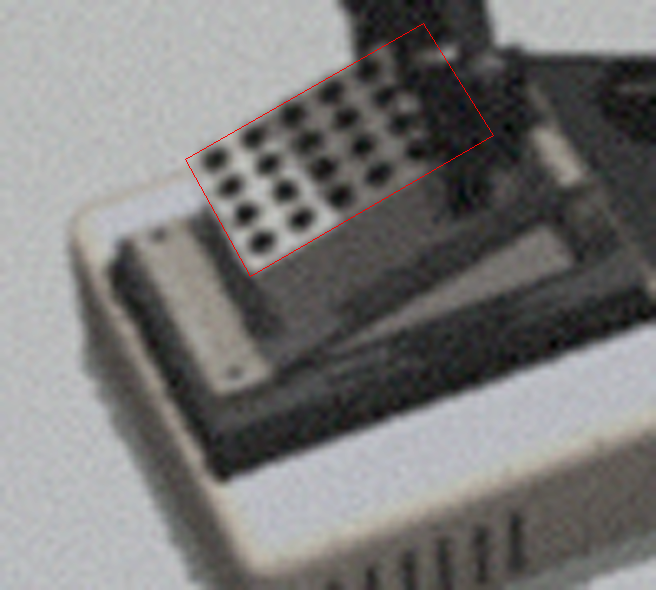

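The horizontal force reached 5 N at estimated tongue x ≈ 70 mm, the expected shoulder stop at this tilt, with the front still raised about 38 mm. So the tongue is under the lip. Now I swing the front down about the tongue.

Call:
{"method": "move_arm", "body": {"series": [[[-1.2,0,1.2],0,0],[[-2.2,0,2.6],0,0],[[-3.2,0,4.2],0,0],[[-4.2,0,5.7],0,0],[[-5.1,0,7.3],0,0],[[-6,0,8.9],0,0],[[-6.8,0,10.5],0,0],[[-6.8,0,10.5],0,0]]}}

```text
time_s: 16.15
eef_pos: [528.2, -104.5, 212.1]
ee_rot: [0.0, 0.967, -0.253, 0.0]
force: [-6.8, 3.6, 4.0]
grip_width: 0.697
```

```bash
python3 go.py;  python3 tilt.py pics/t13.png
```

```text
t 16.15 [ 528.2 -104.5  212.1] toolx -29.35 zdir [ 0.001 -0.    -1.   ] F [-6.8  3.6  4. ] j [-0.41  0.43  1.58 -0.    1.13  1.67] g 0.697
n 252 tilt(front up) deg 11.05 side -0.69 top z at grip rel TCP -40.7 resid 1.73 x-range 14.1 77.9 y -28.0 28.0
```

Call:
{"method": "move_arm", "body": {"series": [[[-1.2,0,1.2],0,0],[[-2.2,0,2.8],0,0],[[-3.2,0,4.4],0,0],[[-3.2,0,4.4],0,0]]}}

```text
time_s: 16.7
eef_pos: [525.8, -103.2, 207.5]
ee_rot: [0.0, 0.967, -0.253, 0.001]
force: [-3.2, 1.4, 5.1]
grip_width: 0.694
```

```bash
python3 go.py;  python3 tilt.py pics/t14.png
```

```text
t 16.7 [ 525.8 -103.2  207.5] toolx -29.35 zdir [ 0.002 -0.001 -1.   ] F [-3.2  1.4  5.1] j [-0.41  0.43  1.6  -0.    1.11  1.67] g 0.694
n 279 tilt(front up) deg 8.93 side -1.23 top z at grip rel TCP -40.0 resid 2.04 x-range 14.2 77.6 y -27.9 27.7
```

Call:
{"method": "move_arm", "body": {"series": [[[-0.9,0,1.4],0,0],[[-1.7,0,2.8],0,0],[[-2.5,0,4.2],0,0],[[-2.9,0,5.5],0,0],[[-2.9,0,5.5],0,0]]}}

```text
time_s: 17.38
eef_pos: [523.8, -102.1, 203.2]
ee_rot: [0.0, 0.967, -0.253, 0.002]
force: [-3.7, 1.7, 13.6]
grip_width: 0.7
```

```bash
python3 go.py;  python3 tilt.py pics/t15.png
python3 - <<'E'
from ov2 import *
s,R=state()
for n,box in(('scene',(205,335,170,270)),('top',(330,430,180,290))):
    p,d=ctrl.capture(n); overlay(n,p,[],box,'pics/'+n+'15.png')
E
```

```text
t 17.38 [ 523.8 -102.1  203.2] toolx -29.36 zdir [ 0.004 -0.002 -1.   ] F [-3.7  1.7 13.6] j [-0.41  0.43  1.61 -0.    1.1   1.67] g 0.7
n 268 tilt(front up) deg 6.15 side -0.38 top z at grip rel TCP -40.2 resid 1.9 x-range 14.0 78.3 y -28.0 27.9
```

View pics/scene15.png

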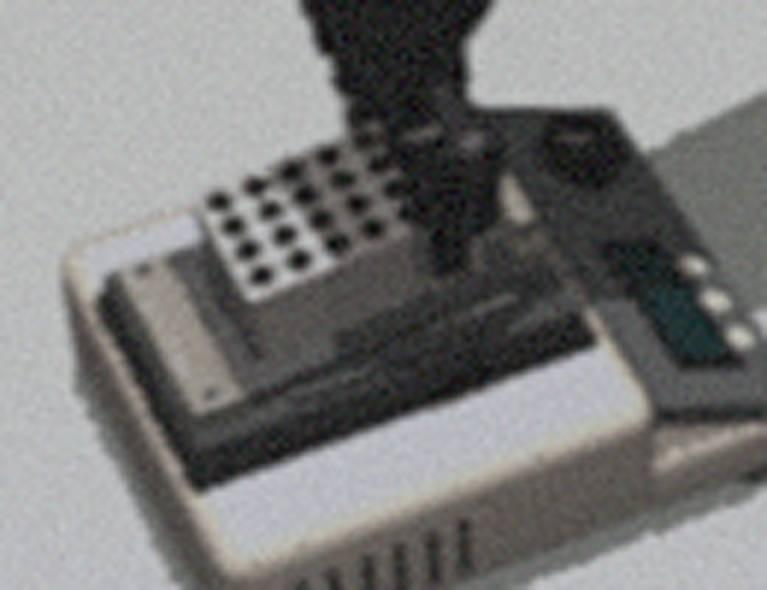

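Call:
{"method": "move_arm", "body": {"series": [[[-0.6,0,1],0,0],[[-1.1,0,2],0,0],[[-1.6,0,3],0,0],[[-1.6,0,3],0,0]]}}

```text
time_s: 18.02
eef_pos: [522.0, -101.1, 198.6]
ee_rot: [0.0, 0.967, -0.253, 0.001]
force: [3.3, -1.3, 2.4]
grip_width: 0.696
```

```bash
python3 go.py;  python3 tilt.py pics/t16.png
```

```text
t 18.02 [ 522.  -101.1  198.6] toolx -29.36 zdir [ 0.002 -0.001 -1.   ] F [ 3.3 -1.3  2.4] j [-0.41  0.43  1.62  0.    1.09  1.67] g 0.696
n 244 tilt(front up) deg 3.07 side -0.49 top z at grip rel TCP -39.9 resid 1.9 x-range 14.3 78.5 y -27.7 28.0
```

Call:
{"method": "move_arm", "body": {"series": [[[-0.3,0,1],0,0],[[-0.6,0,2],0,0],[[-0.9,0,3],0,0],[[-0.9,0,3],0,0]]}}

```text
time_s: 18.58
eef_pos: [520.7, -100.4, 195.3]
ee_rot: [-0.0, 0.967, -0.253, -0.0]
force: [3.5, -1.2, 0.8]
grip_width: 0.696
```

```bash
python3 go.py;  python3 tilt.py pics/t17.png
```

```text
t 18.57 [ 520.7 -100.4  195.3] toolx -29.36 zdir [-0.  0. -1.] F [ 3.5 -1.2  0.8] j [-0.41  0.43  1.63  0.    1.08  1.67] g 0.696
n 248 tilt(front up) deg 1.34 side 0.1 top z at grip rel TCP -39.6 resid 1.95 x-range 14.1 78.8 y -27.9 27.8
```

Call:
{"method": "move_arm", "body": {"series": [[[0.5,0,1],0,0],[[0.5,0,2],0,0],[[0.5,0,2],0,0]]}}

```text
time_s: 19.0
eef_pos: [520.2, -100.1, 193.0]
ee_rot: [-0.0, 0.967, -0.253, -0.002]
force: [-5.9, 2.8, 4.9]
grip_width: 0.7
```

```bash
python3 go.py;  python3 tilt.py pics/t18.png
```

```text
t 19.0 [ 520.2 -100.1  193. ] toolx -29.34 zdir [-0.004  0.002 -1.   ] F [-5.9  2.8  4.9] j [-0.41  0.44  1.63 -0.    1.08  1.67] g 0.7
n 239 tilt(front up) deg 0.24 side 0.12 top z at grip rel TCP -39.9 resid 2.02 x-range 14.0 77.8 y -27.5 27.8
```

Call:
{"method": "move_arm", "body": {"series": [[[-0.5,0,1],0,0],[[-0.5,0,2],0,0],[[-0.5,0,2.5],0,0],[[-0.5,0,2.5],0,0]]}}

```text
time_s: 19.55
eef_pos: [520.1, -100.1, 193.0]
ee_rot: [0.0, 0.967, -0.253, -0.001]
force: [-12.7, 4.6, 25.2]
grip_width: 0.701
```

```bash
python3 go.py;  python3 tilt.py pics/t19.png
```

```text
t 19.55 [ 520.1 -100.1  193. ] toolx -29.33 zdir [-0.001  0.    -1.   ] F [-12.7   4.6  25.2] j [-0.41  0.44  1.63 -0.    1.08  1.67] g 0.701
n 229 tilt(front up) deg 1.03 side 0.11 top z at grip rel TCP -39.1 resid 1.85 x-range 14.1 78.3 y -28.0 27.9
```

It has bottomed: z no longer changes and the push is 25 N. I relax the push, open, and back away to inspect.

Call:
{"method": "move_arm", "body": {"series": [[[-0.5,0,-2],0,0],[[-0.5,0,-2.5],0,0],[[-0.5,0,-2.5],0,1],[[-0.5,0,-2.5],0,1],[[-0.5,0,-2.5],0,1],[[-0.5,0,-2.5],0,1],[[-0.5,0,-2.5],0,1]]}}

```text
time_s: 20.48
eef_pos: [520.3, -100.2, 193.5]
ee_rot: [-0.0, 0.967, -0.253, -0.0]
force: [0.6, -0.1, 0.5]
grip_width: 1.0
```

Call:
{"method": "move_arm", "body": {"series": [[[0,0,-20],0,1],[[0,0,-60],0,1],[[-40,0,-110],0,1],[[-90,0,-150],0,1],[[-140,0,-150],0,1],[[-190,0,-150],0,1],[[-220,0,-150],0,1],[[-220,0,-150],0,1]]}}

```text
time_s: 21.48
eef_pos: [327.6, 8.3, 343.9]
ee_rot: [0.0, 0.967, -0.253, 0.001]
force: [0.7, -0.1, -0.4]
grip_width: 0.996
```

```bash
python3 go.py
python3 - <<'E'
from ov2 import *
B=model([546.8,-115,159],-29.3,0,0,0,54)  # block seated: origin at seat z=105
for n,box in(('scene',(205,335,170,270)),('top',(330,430,180,290))):
    p,d=ctrl.capture(n); np.save(n+'20p.npy',p); np.save(n+'20.npy',d); overlay(n,p,[],box,'pics/'+n+'20.png'); overlay(n,p,lines(B),box,'pics/'+n+'20o.png')
E
```

```text
t 21.48 [327.6   8.3 343.9] toolx -29.3 zdir [ 0.002 -0.001 -1.   ] F [ 0.7 -0.1 -0.4] j [-0.34 -0.18  1.92  0.    1.4   1.74] g 0.996
```

View pics/scene20.png

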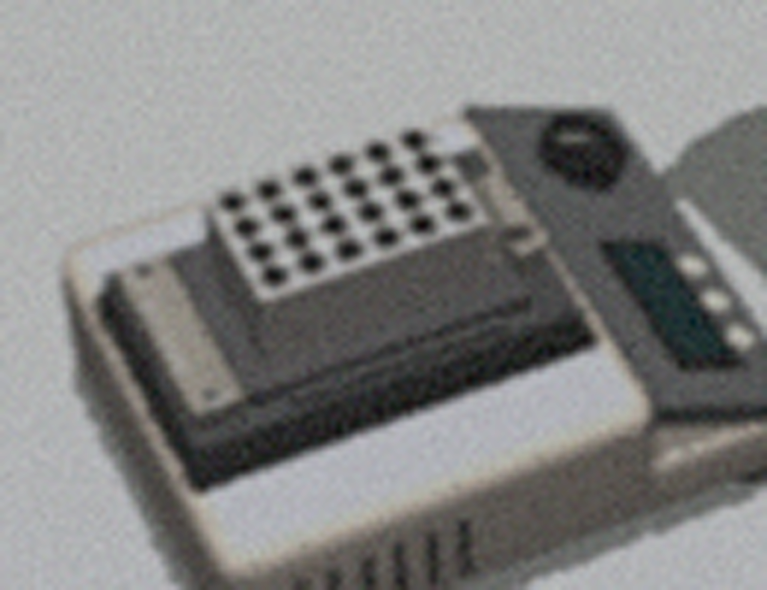

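View pics/top20.png

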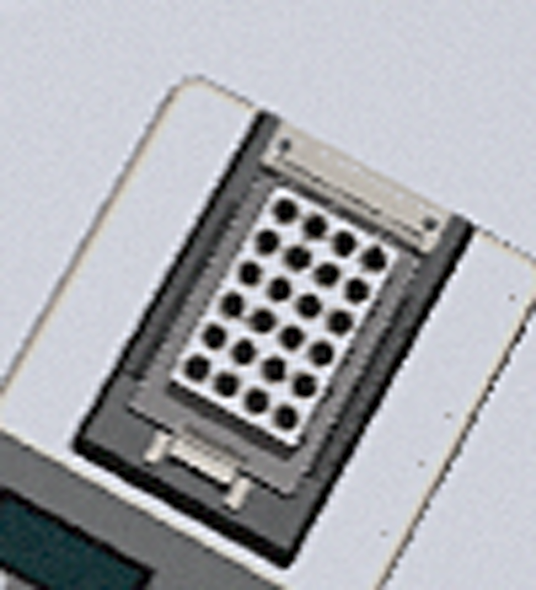

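View pics/top20o.png

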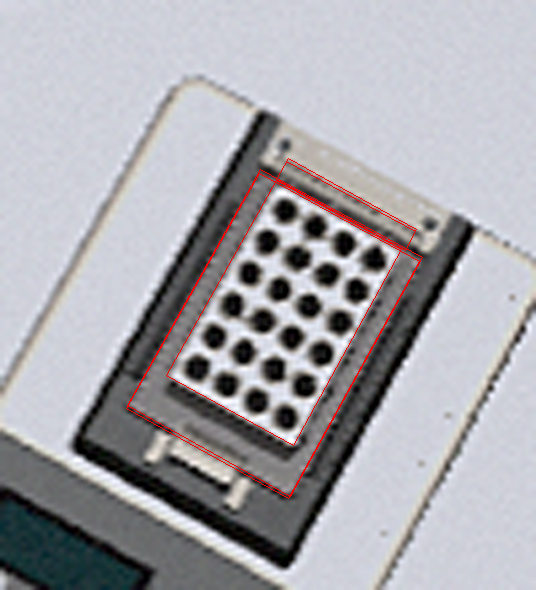

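The block now sits in the frame with its rear under the lip, matching the predicted seated outline. Next I check flatness by depth and compare the catch with its at-rest picture.

Run:
```python
from ov2 import *
from m1 import wells
S=np.array([546.8,-115.0]);a=np.radians(-29.3);X=np.array([np.cos(a),np.sin(a)]);Y=np.array([-X[1],X[0]])
for n in('scene','top'):
    p=np.load(n+'20p.npy');d=np.load(n+'20.npy');C=cloud(n,d); q=C[...,:2]-S; bx=q@X;by=q@Y;z=C[...,2]-105
    for nm,m in(('top',(abs(bx)<46)&(abs(by)<28)&(z>38)&(z<60)&(p.mean(2)>90)),('baseplate sides',(abs(bx)<56)&(abs(by)>33)&(abs(by)<38.5)&(z<16)&(z>-5))):
        P=np.c_[bx[m],by[m],np.ones(m.sum())]; c=np.linalg.lstsq(P,z[m],rcond=None)[0]
        print(n,nm,m.sum(),'slope_x deg',np.degrees(c[0]).round(2),'slope_y',np.degrees(c[1]).round(2),'z at centre',c[2].round(2))
w=wells('top',np.load('top20p.npy'),350,410,205,270); W=onplane('top',w,153.)[:,:2]-S
L=np.c_[W@X,W@Y]; r=cv2.minAreaRect(np.float32(L)); print(len(w),'wells rect in seat frame',r)
a=np.load('top0p.npy')[240:285,345:390];b=np.load('top20p.npy')[240:285,345:390]
o=np.hstack([cv2.resize(k,None,fx=8.5,fy=8.5,interpolation=cv2.INTER_CUBIC) for k in(a,b)]);cv2.imwrite('pics/catch.png',np.uint8(np.clip(o*1.4,0,255))[:,:,::-1])
a=np.load('scene0p.npy')[175:225,265:315];b=np.load('scene20p.npy')[175:225,265:315]
o=np.hstack([cv2.resize(k,None,fx=7.5,fy=7.5,interpolation=cv2.INTER_CUBIC) for k in(a,b)]);cv2.imwrite('pics/catchs.png',np.uint8(np.clip(o*1.4,0,255))[:,:,::-1])
```

```text
scene top 350 slope_x deg -0.36 slope_y -0.75 z at centre 48.23
scene baseplate sides 113 slope_x deg 0.87 slope_y -1.22 z at centre 7.78
top top 585 slope_x deg -0.37 slope_y 0.4 z at centre 48.75
top baseplate sides 218 slope_x deg -0.52 slope_y -0.4 z at centre 8.96
25 wells rect in seat frame ((-0.46997833251953125, 6.282867431640625), (57.04582977294922, 77.58285522460938), 89.94987487792969)
```

View pics/catch.png

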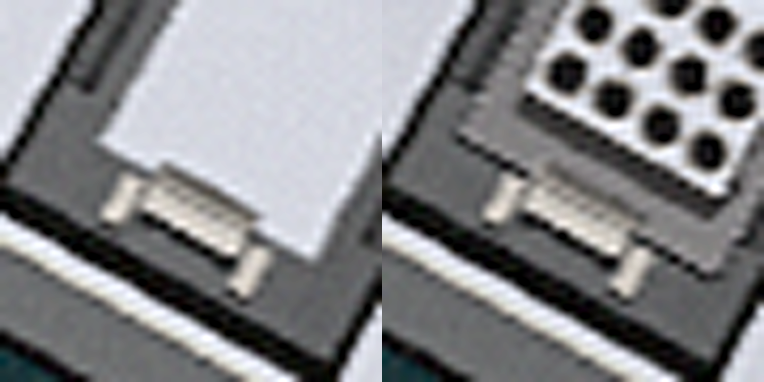

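View pics/catchs.png

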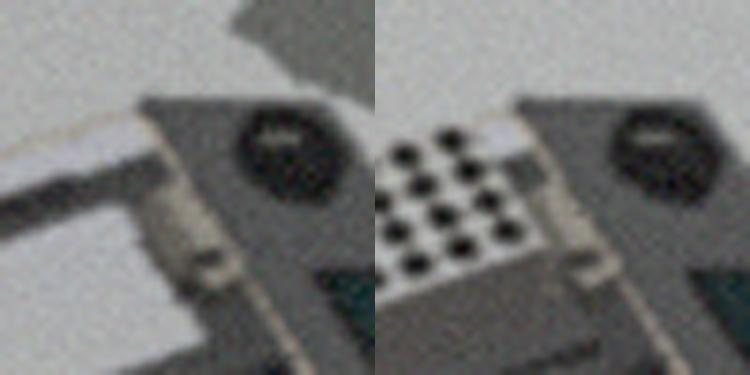

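Run:
```python
from ov2 import *
from m1 import wells
S=np.array([546.8,-115.0]);a=np.radians(-29.3);X=np.array([np.cos(a),np.sin(a)]);Y=np.array([-X[1],X[0]])
w=wells('top',np.load('top20p.npy'),350,410,205,270); W=onplane('top',w,153.)[:,:2]-S
L=np.c_[W@X,W@Y]; L=L[abs(L[:,1]-np.median(L[:,1]))<26]
L=L[abs(L[:,1])<25]; r=cv2.minAreaRect(np.float32(L)); print(len(L),r)
d=np.abs(np.load('top20p.npy').astype(int)-np.load('top0p.npy')).max(2)
m=cv2.morphologyEx((d>45).astype(np.uint8),cv2.MORPH_OPEN,np.ones((3,3))); n,l,st,c=cv2.connectedComponentsWithStats(m)
print([(s[:4].tolist(),int(s[4])) for s in st[1:] if s[4]>20])
```

```text
18 ((-0.5155906677246094, 6.3632707595825195), (77.48812866210938, 28.57688331604004), 0.02902473323047161)
[([229, 191, 21, 13], 75), ([246, 193, 31, 52], 366), ([228, 206, 12, 12], 67), ([386, 218, 5, 7], 28), ([236, 220, 10, 16], 60), ([370, 249, 10, 8], 43), ([358, 251, 26, 18], 189), ([282, 287, 318, 193], 22633), ([311, 356, 34, 19], 388), ([278, 360, 5, 10], 41), ([619, 366, 21, 14], 214), ([598, 369, 22, 12], 123), ([174, 380, 119, 100], 6811), ([568, 380, 17, 9], 101), ([594, 382, 46, 84], 1752), ([600, 414, 7, 14], 66), ([314, 418, 42, 55], 1257), ([601, 430, 13, 21], 167), ([363, 460, 14, 20], 192), ([470, 473, 22, 7], 114)]
```

The wells put the block at x ≈ -0.5 mm, y ≈ -0.8 mm and yaw ≈ 0.03° from the seat. The catch is in its rest position over the front edge. Handing in.

Run:
```python
from rig import ctrl
print(ctrl.finish_job())
print(ctrl.sense()['time_s'])
```

```text
the job is handed in; nothing more can be done
None
the job is handed in; nothing more can be done
```

The 24-well block is on the shaker with its tongue under the lip and the catch over its front edge. I handed the job in at about 21.6 s; no verdict is reported.

**What I did:**
- I gripped the block at 20–25 N, about 29 mm towards its front end. It would not tilt under its own weight.
- I tilted it in the pads to about 17° by resting its front edge on top of the lip from behind, then carried it over to the plate.
- I slid the tongue under the lip until the shoulder stopped it at an estimated 70 mm behind the seat point. The front was still about 38 mm up.
- I swung the front down and pressed to about 25 N at the wrist (roughly 32 N on the shaker with the block's weight), a little over the 25 N you called plenty. The block stopped moving there. I then opened the gripper and backed away.

**Last checks:**
- **Position:** the wells put the block about 0.5 mm short and 0.8 mm sideways of the seat, with yaw about 0.03°. My well detection picked up one false point and then dropped a column, so I inferred the sideways figure from the columns that remained.
- **Flatness:** depth gives the top 48.2–48.8 mm above the plate with a lengthwise slope of about 0.4°. The base-plate slopes disagreed in sign between the two cameras (+0.9° and -0.5°), which I took as depth noise.
- **Catch:** in the pictures it sits where it was at rest, now over the block's edge. I could not read the joint itself.
- **Other objects:** comparing top views before and after, only the block's old place, the shaker and the arm with its shadow changed. The arm was clear of everything.

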